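# Brake the key cutter and hold its guard open

### The arm

A 6-joint arm with a two-finger parallel gripper is mounted at the origin on the work surface. World frame = base frame: x ahead of the robot, y to its left, z up, the work surface at z = 0. Lengths are in m, angles in degrees, forces in N, time in s.
With the tool pointing down it reaches from about 0.375 to 0.9 m from the base axis. Payload 3.1 kg.
Tool frame: the origin (TCP) lies at the very end of the fingers, on their centre line; the grasp point (between the pads) lies 19 mm behind it; z points along the fingers, y is the line along which they close (so a half turn about z gives the same grasp; the last joint's range is limited). The gripper opens to 85 mm and grips with 20 to 120 N. Pads are 22 mm wide; open, the fingers measure 114 mm over their backs; the gripper's body (76 mm by 85 mm) begins 54 mm behind the grasp point. The pads swing forward as they close: fully open they stand 13 mm farther back than shut.
Start: joints at [-79.956, 30.224, 82.088, -0, 67.689, -10.227], TCP at [0.217, -0.586, 0.231] pointing down, gripper open.
Joint ranges: [-176.69, 176.69], [-43.24, 126.21], [12.49, 139.97], [-82, 262], [0, 151.66], [-163.58, 163.58]. Speed limits (degrees/s): [159.86, 159.86, 180, 180, 180, 180].

### API

Orientations are given as a 3x3 rotation matrix whose columns are the frame's x, y, z axes.
In Python, from rig import * gives the robot as it stands. The module is installed in compiled form; this text tells all that it offers.
- The arm moves only by the shell command python3 -m crank 'ROWS' [FORCE]. ROWS is JSON, a list of rows, each an object with "delta_pos": the shift along the world's x, y, z each as a share of 0.12 m, from -1 to 1, a list of three; "rotation": the turn, a rotation vector about the world's x, y, z each as a share of 90 degrees, from -1 to 1, a list of three; "gripper": the opening, from 0 (shut) to 1 (fully open). In form: [{"delta_pos": [tx, ty, tz], "rotation": [wx, wy, wz], "gripper": gripper}, ...]. A call has 1 to 12 rows; each row is the pose to reach, as a shift and turn from the pose commanded when the call began; what a row does not reach only later rows make up. A row lasts 1/8 s, in which the tool goes at most 62.5 mm and 10.7 degrees, less where a joint would pass 70% of its speed; a pose out of reach is approached as far as the arm can. A call with a number of a shift or a turn outside -1 to 1 is refused whole. A call with a gripper value outside its range is refused whole. The fingers move at their own pace and stop on an object; FORCE is the grip in N (left out, the last holds). Time passes only in rows, so rows that repeat a pose let the fingers close. It gives the time, the measured TCP pose, the force, the opening and the grip force at its end, in the units of the state.
- observe(): the state, without advancing time (a new reading comes with each control period).
- capture(name): name is "side" or "top"; returns a dict with "img" (420x560x3 uint8, red, green, blue), "fovy" (degrees; the focal length in pixels is half the picture's height over the tangent of half this angle, whatever the lens; pixels are square), "cx", "cy" (the principal point, pixels), "rvec" (rotation vector, rad) and "tvec" (3), from world to camera coordinates, as OpenCV has them. Camera axes: x right, y down, z forward; pixel columns grow to the right and rows downward; lengths in m; the calibration is good to about 2 mm. A picture is of the moment at which its call begins. There is no depth.
- job_done(): hands the job in; it is judged then, once.
Trained networks look in the newest picture that a camera, given by its name, has taken for a name from the list of things; names that differ only in an ending like _2 or _b are one class to them, and where a whole thing is asked for, a point or a joint stands for the part that bears it (a point fixed in the world has none). Each returns a list of dicts, best first, with "conf" (0 to 1); they miss things now and then, are a little off and sometimes report something else, mostly with a low value. They report only what shows in the picture. A call takes as long as a camera call. They do not tell look-alikes from the thing itself.
- boxes_of(target, camera): "extent" ([left, top, right, bottom] in pixels, round what is visible of it).
- cut_out(target, camera): "pixels" (420x560 bool, what is visible of it) and "extent" ([left, top, right, bottom] in pixels, round what is visible of it).
- pinpoint(target, camera): "location" ([column, row] in pixels: a listed point, or the origin of a listed thing).
The state is a dict: "time_s": time; "joint_positions": joint angles; "dq": joint speeds; "tau": joint torques, N m; "tcp_pos": TCP position; "ee_rot": TCP orientation; "wrist_force": force on the tool from outside, world axes, zero at the start; "torque": the same for the moment, N m; "gripper_width": opening from 0.0 (shut) to 1.0 (fully open); "finger_force": force on a finger pad.
Only numpy, scipy, OpenCV 4.12 (cv2) and the standard library are available. Lean on these libraries where they do the work, as an engineer would, in place of code of your own. Each camera call takes 0.05 s, during which the arm holds its last target. There are 200 camera calls.

### The job

Press the red brake pedal beside the key-cutting machine right down to its stop with the gripper, keep it down for a second or two to lock the cutter, and let it come back up. Then raise the machine's clear hinged guard by its yellow handle to 50 degrees above its closed position and finish while still holding it there in the gripper, because it falls shut when let go. Leave the key tray, the padlock and the oil bottle alone.

Things in the scene. Friction and masses are not known exactly. Their poses are not given: they have to be found in the camera images.
- machine: Pale blue key-cutting machine fixed to the bench: base 300 (x) by 220 (y) by 45 mm high, with a motor housing 150 mm high at its far end (local x 60 to 150 mm) and a black motor cap 50 mm out of its +y side. Origin: centre of the underside; its x axis points from the operator's front edge to the motor, z up. Its position and yaw vary.
- guard (a joint): Angle of the clear guard about its hinge: 0 = closed (level), grows as it opens upward and away from the operator, in rad; 50 degrees = 0.873; end of travel 1.4. The guard is a clear hood 125 mm long, 170 mm wide, with a 35 mm deep front and sides and black edge strips, about 0.35 kg (varies). No spring or stay: it falls shut from any angle.
- guard_hinge (a point): Middle of the guard's hinge line, which is parallel to the machine's y axis; 50 mm along the machine's +x from its origin and 145 mm above the bench. Fixed to the machine.
- guard_handle (a point): Middle of the guard's yellow handle: a round bar, 12 mm thick, along the machine's y axis, 98 mm free between its end arms, 180 mm from the hinge line towards the operator, level with it when closed (145 mm above the bench). 46 mm clear gap between bar and guard front: fingers opened 50 mm straddle it from above, closing along machine x. The bar can turn between the pads as the guard swings.
- pedal_foot: Foot plate of the brake pedal, bolted to the bench, 160 (x) by 90 (y) by 10 mm. Origin: centre of the underside, roughly under the pad; x axis points from the pad to the pedal's hinge, which is 60 mm along +x and 32 mm above the bench. It stands to the left or the right of the machine (the tray is on the other side), yaw varies.
- pedal (a joint): Angle of the red brake pedal: 0 = up at rest, 0.30 rad = down on its stop. A spring returns it; pushing vertically at the middle of the pad it takes about 6 N to start and 11 N to reach the stop.
- pedal_pad (a point): Middle of the top face of the pedal's black ribbed rubber pad (60 by 60 mm, facing up, sloping 0.36 rad up towards the robot's side at rest), about 100 mm from the pedal's hinge. About 77 mm above the bench at rest, 48 mm when the pedal is on its stop; travel about 29 mm down.
- tray: Loose blue open tray of key blanks, 130 (x) by 170 (y) by 40 mm. Origin: centre of the underside. Leave alone.
- padlock: Loose brass padlock standing upright, 28 (x) by 50 (y) by 82 mm high with its steel shackle. Origin: centre of the underside. Leave alone.
- oil: Loose white oil bottle with yellow label and red cap, 48 mm diameter, 120 mm high. Origin: centre of the underside. Leave alone.
There are look-alikes about, which are no part of the job. There is more than one size of the pedal_foot; the job needs the smallest.

How it is judged:
By the outcome, as a careful person would: the job done as asked, in the order asked, and still so for the second after the job is handed in, while the arm keeps its last pose, push and grip.
It also fails if it takes over 58 s, if anything falls off the work surface, if the arm or the gripper's body presses on something with over 40 N, if the wrist force passes 120 N, or if a joint passes its speed limit or range.

## Working session

There is one attempt and no reset: what is moved stays moved. The work goes in short steps, Python scripts to look and compute and a shell command to move; the robot and the scene stay as the last step left them, time stands still between calls to the robot, and variables do not carry over. Pictures are saved under pics/ and viewed, at most 10 in all, crops included, and the job is handed in when it is done.

```bash
mkdir -p pics; cat > h.py <<'E'
from rig import *
import numpy as np, cv2
def cam(n):
    c=capture(n); f=c["img"].shape[0]/2/np.tan(np.radians(c["fovy"])/2)
    K=np.array([[f,0,c["cx"]],[0,f,c["cy"]],[0,0,1]]); R=cv2.Rodrigues(np.array(c["rvec"],float))[0]
    return c["img"],K,R,np.array(c["tvec"],float).ravel()
def ray(C,px):
    _,K,R,t=C; d=R.T@np.linalg.inv(K)@np.array([px[0],px[1],1.]); return -R.T@t,d/np.linalg.norm(d)
def onz(C,px,z):
    o,d=ray(C,px); return o+d*(z-o[2])/d[2]
def proj(C,p):
    _,K,R,t=C; q=K@(R@np.asarray(p)+t); return q[:2]/q[2]
def tri(rays):
    A=np.zeros((3,3));b=np.zeros(3)
    for o,d in rays:
        M=np.eye(3)-np.outer(d,d);A+=M;b+=M@o
    return np.linalg.solve(A,b)
E
python3 - <<'E'
from h import *
np.set_printoptions(precision=4,suppress=True)
Z={"machine":0,"guard_hinge":.145,"guard_handle":.145,"pedal_foot":0,"pedal_pad":.077,"tray":0,"padlock":0,"oil":0}
ims=[]
for n in ["top","side"]:
    C=cam(n); ims.append(C[0]); print(n,"cam at",-C[2].T@C[3])
    for k,z in Z.items():
        for r in pinpoint(k,n): print(k,round(r["conf"],2),np.round(r["location"]),onz(C,r["location"],z))
    cv2.imwrite(f"pics/{n}1.png",C[0][:,:,::-1])
E
```

```text
top cam at [ 0.379  -0.0764  1.5741]
machine 0.69 [245. 177.] [0.6539 0.0411 0.    ]
guard_hinge 0.89 [236. 152.] [0.7042 0.0567 0.145 ]
guard_handle 0.82 [243. 204.] [0.5481 0.0352 0.145 ]
guard_handle 0.31 [156. 163.] [0.6741 0.2941 0.145 ]
pedal_foot 0.96 [316. 290.] [ 0.2869 -0.1838  0.    ]
pedal_foot 0.63 [357. 219.] [ 0.5129 -0.3206  0.    ]
pedal_pad 0.93 [429. 264.] [ 0.3666 -0.5256  0.077 ]
pedal_pad 0.93 [316. 309.] [ 0.236  -0.1783  0.077 ]
pedal_pad 0.66 [360. 224.] [ 0.4921 -0.3173  0.077 ]
tray 0.8 [166. 228.] [0.4893 0.2982 0.    ]
padlock 0.76 [362. 175.] [ 0.6588 -0.3406  0.    ]
oil 0.53 [154. 161.] [0.7108 0.3387 0.    ]
side cam at [ 0.4581 -1.0848  0.8639]
machine 0.86 [308. 211.] [0.6505 0.0506 0.    ]
guard_hinge 0.91 [328. 173.] [0.7178 0.0698 0.145 ]
guard_handle 0.76 [275. 181.] [0.5276 0.038  0.145 ]
pedal_foot 0.83 [204. 259.] [ 0.2851 -0.1753 -0.    ]
pedal_foot 0.6 [244. 356.] [ 0.4134 -0.5289  0.    ]
pedal_foot 0.56 [278. 290.] [ 0.5113 -0.3222  0.    ]
pedal_pad 0.81 [190. 234.] [ 0.2486 -0.1432  0.077 ]
pedal_pad 0.66 [224. 330.] [ 0.3686 -0.5045  0.077 ]
pedal_pad 0.56 [266. 269.] [ 0.4787 -0.3099  0.077 ]
tray 0.71 [262. 178.] [0.4899 0.2864 0.    ]
padlock 0.6 [331. 288.] [ 0.6651 -0.3242  0.    ]
oil 0.44 [308. 167.] [0.6927 0.3627 0.    ]
```

View pics/top1.png

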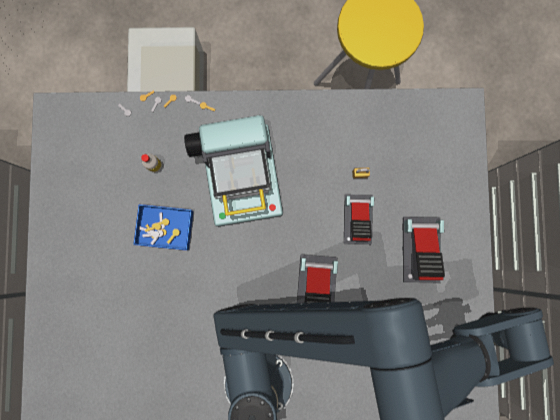

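View pics/side1.png

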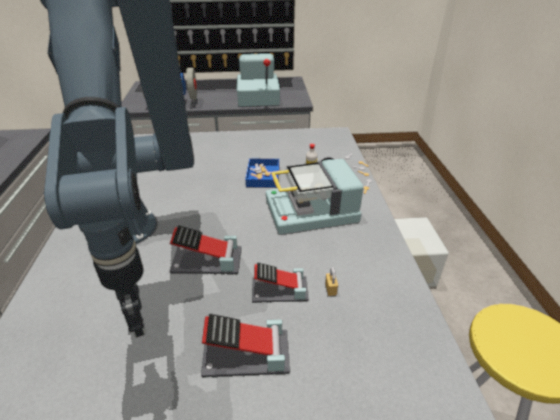

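The top view shows the machine at about (240,170) and the smallest pedal at (358,219), with the padlock beside it at (361,173). The side view agrees: that pedal is at (280,282), and the two larger ones are look-alikes. Next I'll refine the measurements.

```bash
python3 - <<'E'
from h import *
np.set_printoptions(precision=4,suppress=True)
T=cam("top"); 
out={}
def best(k,n,near,C,z):
    r=[x["location"] for x in pinpoint(k,n)]
    return min(r,key=lambda p:np.linalg.norm(onz(C,p,z)[:2]-near))
S=cam("side")
for k,near,z in [("guard_hinge",(.71,.06),.145),("guard_handle",(.54,.036),.145),("pedal_pad",(.485,-.313),.077),("pedal_foot",(.512,-.32),0),("machine",(.65,.045),0)]:
    a=best(k,"top",near,T,z);b=best(k,"side",near,S,z)
    print(k,tri([ray(T,a),ray(S,b)]))
for r in cut_out("pedal_foot","top"):
    m=r["pixels"]; ys,xs=np.nonzero(m); P=np.array([onz(T,p,.01)[:2] for p in zip(xs,ys)],np.float32)
    print("foot",r["conf"],cv2.minAreaRect(P*1000))
for r in cut_out("guard_handle","top")[:2]:
    print(r["conf"],r["extent"])
def crop(C,x,y,w,h,n): cv2.imwrite(n,cv2.resize(C[0][y:y+h,x:x+w,::-1],None,fx=5,fy=5,interpolation=cv2.INTER_CUBIC))
crop(T,180,110,110,120,"pics/tm.png"); 
crop(S,240,150,130,90,"pics/sm.png")
hsv=cv2.cvtColor(T[0],cv2.COLOR_RGB2HSV)
y=cv2.inRange(hsv,(18,110,90),(35,255,255)); y[:180]=0;y[222:]=0;y[:,:215]=0;y[:,280:]=0
for row in range(185,222): 
    c=np.nonzero(y[row])[0]
    if len(c): print(row,c.min(),c.max(),len(c))
E
```

```text
Traceback (most recent call last):
ValueError: min() iterable argument is empty
```

```bash
python3 - <<'E'
from h import *
np.set_printoptions(precision=4,suppress=True)
T=cam("top"); S=cam("side")
def best(k,n,near,C,z):
    for i in range(4):
        r=[x["location"] for x in pinpoint(k,n)]
        r=[p for p in r if np.linalg.norm(onz(C,p,z)[:2]-near)<.06]
        if r: return r[0]
        cam(n)
for k,near,z in [("guard_hinge",(.71,.06),.145),("guard_handle",(.54,.036),.145),("pedal_pad",(.485,-.313),.077),("pedal_foot",(.512,-.32),0),("machine",(.65,.045),0)]:
    a=best(k,"top",near,T,z);b=best(k,"side",near,S,z)
    if a is not None and b is not None: print(k,tri([ray(T,a),ray(S,b)]))
for r in cut_out("pedal_foot","top"):
    m=r["pixels"]; ys,xs=np.nonzero(m); P=np.array([onz(T,p,.01)[:2] for p in zip(xs,ys)],np.float32)
    print("foot",r["conf"],cv2.minAreaRect(P*1000))
def crop(C,x,y,w,h,n): cv2.imwrite(n,cv2.resize(C[0][y:y+h,x:x+w,::-1],None,fx=5,fy=5,interpolation=cv2.INTER_CUBIC))
crop(T,180,110,110,120,"pics/tm.png"); 
crop(S,240,150,130,90,"pics/sm.png")
hsv=cv2.cvtColor(T[0],cv2.COLOR_RGB2HSV)
y=cv2.inRange(hsv,(18,110,90),(35,255,255)); y[:180]=0;y[222:]=0;y[:,:215]=0;y[:,280:]=0
for row in range(185,222): 
    c=np.nonzero(y[row])[0]
    if len(c): print(row,c.min(),c.max(),len(c))
E
```

```text
guard_hinge [0.702  0.0574 0.1517]
guard_handle [0.5305 0.0319 0.1477]
pedal_pad [ 0.4813 -0.3196  0.0849]
pedal_foot [ 0.5133 -0.3075 -0.0125]
machine [0.6582 0.0544 0.0025]
foot 0.89 ((513.4152221679688, -322.5877380371094), (96.18365478515625, 161.42669677734375), 88.51770782470703)
foot 0.85 ((320.14154052734375, -188.70672607421875), (121.29513549804688, 154.81455993652344), 84.76689910888672)
foot 0.73 ((412.7471008300781, -525.6903686523438), (129.64512634277344, 211.65106201171875), 87.79212951660156)
189 259 262 4
190 259 262 4
191 259 262 4
192 259 262 4
193 260 263 4
194 260 263 4
195 223 263 7
196 222 263 8
197 222 263 9
198 223 263 7
199 223 263 7
200 223 264 8
201 223 264 8
202 224 264 7
203 224 264 7
204 224 264 6
205 224 265 7
206 224 265 9
207 224 265 15
208 225 265 20
209 225 261 22
210 225 255 22
211 225 249 22
212 225 244 20
213 225 237 13
214 225 233 9
```

View pics/tm.png

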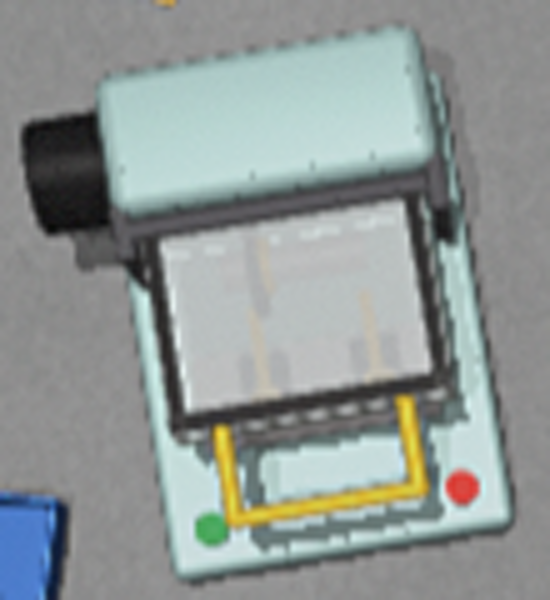

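View pics/sm.png

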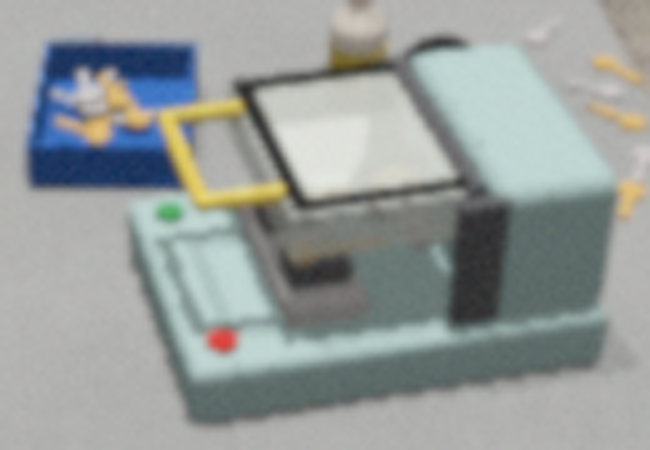

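The crops show the handle bar running from (226,213.5) to (263.5,207.5) in the top view and from (273.5,173) to (280.5,189.5) in the side view. The machine is yawed about 9.6°.

```bash
python3 - <<'E'
from h import *
np.set_printoptions(precision=4,suppress=True)
T=cam("top"); S=cam("side")
for a,b in [((226,213.6),(273.2,172.6)),((263.6,207.4),(280.2,189.2)),((245,210.5),(276.8,181))]:
    print(onz(T,a,.145),onz(S,b,.145),tri([ray(T,a),ray(S,b)]))
a,b=onz(T,(216,225.2),.045),onz(T,(282,213.8),.045); print(a,b,np.linalg.norm(a-b))
# pad black ribs, top
g=T[0].astype(int).sum(2)
hsv=cv2.cvtColor(T[0],cv2.COLOR_RGB2HSV)
red=cv2.inRange(hsv,(0,150,60),(8,255,255))|cv2.inRange(hsv,(172,150,60),(180,255,255))
ys,xs=np.nonzero(red[190:245,340:380]); print("red px",xs.min()+340,xs.max()+340,ys.min()+190,ys.max()+190)
for r in cut_out("pedal_pad","top"): print(r["conf"],r["extent"])
hx=[.4813,-.3196,.08]; print(proj(T,hx),proj(S,hx),proj(T,[.5134,-.3226,.01]))
cv2.imwrite("pics/ped.png",np.hstack([cv2.resize(T[0][185:255,330:390,::-1],(360,420),interpolation=2),cv2.resize(S[0][250:310,240:320,::-1],(420,420),interpolation=2)]))
s=observe();print(s["ee_rot"],s["tcp_pos"])
E
```

```text
[0.5213 0.0863 0.145 ] [0.5251 0.0906 0.145 ] [0.5229 0.0861 0.1476]
[ 0.5386 -0.0246  0.145 ] [ 0.5416 -0.0159  0.145 ] [ 0.5394 -0.0248  0.1508]
[0.5299 0.0303 0.145 ] [0.5339 0.035  0.145 ] [0.5316 0.0301 0.148 ]
[0.4948 0.1292 0.045 ] [ 0.5289 -0.0788  0.045 ] 0.21075971447858596
red px 351 370 203 240
0.98 [412.8, 225.5, 443.7, 281.7]
0.92 [351.5, 194.4, 373.4, 240.7]
0.86 [301.9, 263.5, 330.9, 303.9]
[360.8054 227.4298] [267.0743 270.3912] [357.9844 218.966 ]
[[ 0.9381  0.3465 -0.    ]
 [ 0.3465 -0.9381 -0.    ]
 [-0.      0.     -1.    ]] [ 0.2166 -0.5863  0.2313]
```

View pics/ped.png

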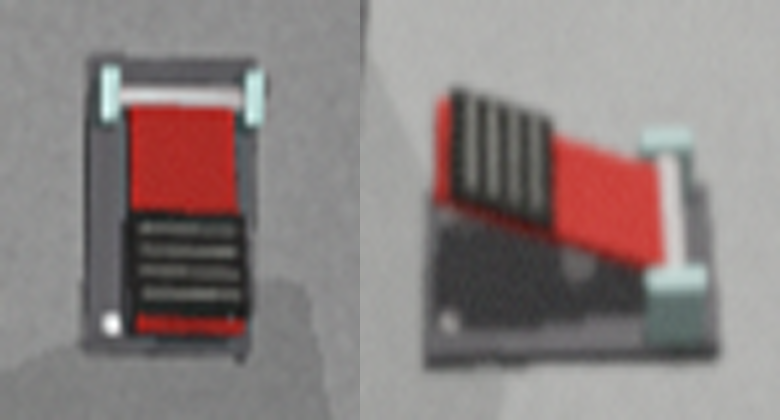

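The pad middle is at about (0.475,-0.321,0.077). The bar middle is at about (0.5317,0.030,0.145), with the machine yawed 9.2°. First I'll move above the pad with the fingers shut.

```bash
python3 -m crank '[{"delta_pos":[0.35,0.35,0],"rotation":[0,0,0],"gripper":0},{"delta_pos":[0.7,0.7,0],"rotation":[0,0,0],"gripper":0},{"delta_pos":[1,1,0],"rotation":[0,0,0],"gripper":0},{"delta_pos":[1,1,0],"rotation":[0,0,0],"gripper":0}]' 60
python3 -m crank '[{"delta_pos":[0.35,0.35,0],"rotation":[0,0,0],"gripper":0},{"delta_pos":[0.7,0.7,-0.2],"rotation":[0,0,0],"gripper":0},{"delta_pos":[1,1,-0.5],"rotation":[0,0,0],"gripper":0},{"delta_pos":[1,1,-0.5],"rotation":[0,0,0],"gripper":0},{"delta_pos":[1,1,-0.5],"rotation":[0,0,0],"gripper":0}]'
```

```text
time_s: 2.6
tcp_pos: [0.3387, -0.4631, 0.2314]
ee_rot: [[0.936, 0.351, 0.0], [0.351, -0.936, 0.001], [0.001, -0.001, -1.0]]
wrist_force: [-0.4, -0.5, -0.3]
gripper_width: 0.142
finger_force: 0.0
time_s: 3.22
tcp_pos: [0.4565, -0.3476, 0.1715]
ee_rot: [[0.938, 0.347, 0.0], [0.347, -0.938, -0.001], [-0.0, 0.001, -1.0]]
wrist_force: [0.3, -0.8, 0.5]
gripper_width: 0.001
finger_force: 0.0
```

```bash
python3 -m crank '[{"delta_pos":[0.13,0.21,-0.2],"rotation":[0,0,0],"gripper":0},{"delta_pos":[0.13,0.21,-0.5],"rotation":[0,0,0],"gripper":0},{"delta_pos":[0.13,0.21,-0.68],"rotation":[0,0,0],"gripper":0},{"delta_pos":[0.13,0.21,-0.68],"rotation":[0,0,0],"gripper":0},{"delta_pos":[0.13,0.21,-0.68],"rotation":[0,0,0],"gripper":0}]'
python3 - <<'E'
from h import *
S=cam("side");T=cam("top")
cv2.imwrite("pics/ped2.png",np.hstack([cv2.resize(T[0][185:255,330:390,::-1],(360,420),interpolation=2),cv2.resize(S[0][240:310,230:310,::-1],(420,368),interpolation=2)[:, :].copy() if 0 else cv2.resize(S[0][240:310,240:310,::-1],(420,420),interpolation=2)]))
E
```

```text
time_s: 3.85
tcp_pos: [0.4724, -0.3232, 0.0911]
ee_rot: [[0.939, 0.345, 0.002], [0.345, -0.939, -0.002], [0.001, 0.003, -1.0]]
wrist_force: [0.2, -0.1, 0.5]
gripper_width: 0.001
finger_force: 0.0
```

View pics/ped2.png

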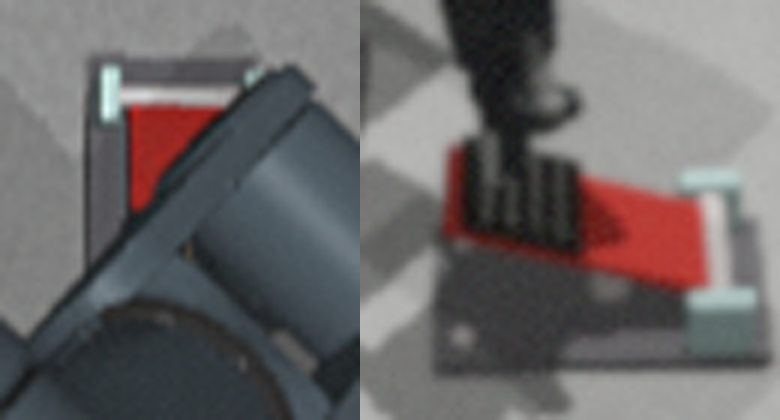

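The fingertips are over the ribs, at about (505,160) in the right-hand half. I'll press down in steps and watch the force.

```bash
python3 -m crank '[{"delta_pos":[0,0,-0.06],"rotation":[0,0,0],"gripper":0},{"delta_pos":[0,0,-0.12],"rotation":[0,0,0],"gripper":0},{"delta_pos":[-0.02,0,-0.18],"rotation":[0,0,0],"gripper":0},{"delta_pos":[-0.03,0,-0.24],"rotation":[0,0,0],"gripper":0},{"delta_pos":[-0.04,0,-0.3],"rotation":[0,0,0],"gripper":0},{"delta_pos":[-0.04,0,-0.3],"rotation":[0,0,0],"gripper":0}]'
```

```text
time_s: 4.7
tcp_pos: [0.4659, -0.3212, 0.054]
ee_rot: [[0.938, 0.348, -0.003], [0.348, -0.938, 0.0], [-0.003, -0.001, -1.0]]
wrist_force: [-5.2, -0.9, 9.2]
gripper_width: -0.0
finger_force: 4.6
```

Contact feels right at 9 N. I'll keep going down to the stop.

```bash
python3 -m crank '[{"delta_pos":[0,0,-0.04],"rotation":[0,0,0],"gripper":0},{"delta_pos":[0,0,-0.06],"rotation":[0,0,0],"gripper":0},{"delta_pos":[0,0,-0.07],"rotation":[0,0,0],"gripper":0},{"delta_pos":[0,0,-0.07],"rotation":[0,0,0],"gripper":0}]'
```

```text
time_s: 5.2
tcp_pos: [0.4654, -0.3212, 0.0482]
ee_rot: [[0.937, 0.348, -0.004], [0.348, -0.937, -0.0], [-0.003, -0.001, -1.0]]
wrist_force: [-10.0, 0.3, 24.7]
gripper_width: -0.001
finger_force: 11.8
```

```bash
python3 -m crank '[{"delta_pos":[0,0,-0.01],"rotation":[0,0,0],"gripper":0},{"delta_pos":[0,0,-0.015],"rotation":[0,0,0],"gripper":0},{"delta_pos":[0,0,-0.015],"rotation":[0,0,0],"gripper":0},{"delta_pos":[0,0,-0.015],"rotation":[0,0,0],"gripper":0},{"delta_pos":[0,0,-0.015],"rotation":[0,0,0],"gripper":0},{"delta_pos":[0,0,-0.015],"rotation":[0,0,0],"gripper":0},{"delta_pos":[0,0,-0.015],"rotation":[0,0,0],"gripper":0},{"delta_pos":[0,0,-0.015],"rotation":[0,0,0],"gripper":0},{"delta_pos":[0,0,-0.015],"rotation":[0,0,0],"gripper":0},{"delta_pos":[0,0,-0.015],"rotation":[0,0,0],"gripper":0},{"delta_pos":[0,0,-0.015],"rotation":[0,0,0],"gripper":0},{"delta_pos":[0,0,-0.015],"rotation":[0,0,0],"gripper":0}]'
python3 -c "
from h import *
S=cam('side');cv2.imwrite('pics/ped3.png',cv2.resize(S[0][240:310,230:320,::-1],None,fx=6,fy=6,interpolation=2))"
```

```text
time_s: 6.7
tcp_pos: [0.4654, -0.3212, 0.0479]
ee_rot: [[0.937, 0.349, -0.003], [0.349, -0.937, -0.001], [-0.003, -0.0, -1.0]]
wrist_force: [-12.1, 2.1, 34.1]
gripper_width: 0.002
finger_force: 16.9
```

View pics/ped3.png

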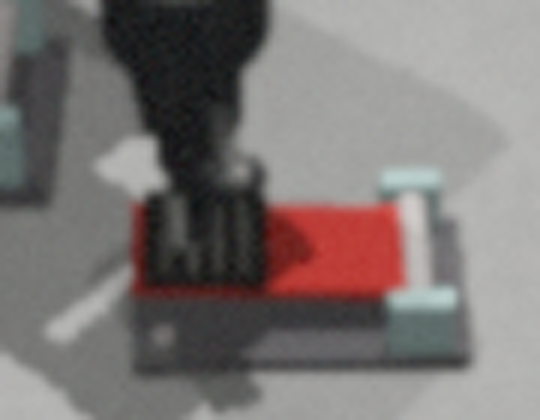

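The pedal lies flat on its stop, pushed with 34 N and held for about 1.7 s. Now I'll release it, rise, and turn toward the machine.

```bash
python3 -m crank '[{"delta_pos":[0,0,0.1],"rotation":[0,0,0],"gripper":0},{"delta_pos":[0,0,0.2],"rotation":[0,0,0],"gripper":0},{"delta_pos":[0,0,0.3],"rotation":[0,0,0],"gripper":0},{"delta_pos":[0,0,0.6],"rotation":[0,0,0],"gripper":0},{"delta_pos":[0,0,1],"rotation":[0,0,0],"gripper":0},{"delta_pos":[0,0,1],"rotation":[0,0,0],"gripper":0}]'
python3 -m crank '[{"delta_pos":[0,0.3,0.4],"rotation":[0,0,0.1],"gripper":0.3},{"delta_pos":[0,0.6,0.7],"rotation":[0,0,0.2],"gripper":0.5},{"delta_pos":[0,1,0.7],"rotation":[0,0,0.3],"gripper":0.59},{"delta_pos":[0,1,0.7],"rotation":[0,0,0.4],"gripper":0.59},{"delta_pos":[0,1,0.7],"rotation":[0,0,0.5],"gripper":0.59},{"delta_pos":[0,1,0.7],"rotation":[0,0,0.6],"gripper":0.59},{"delta_pos":[0,1,0.7],"rotation":[0,0,0.7],"gripper":0.59},{"delta_pos":[0,1,0.7],"rotation":[0,0,0.8],"gripper":0.59},{"delta_pos":[0,1,0.7],"rotation":[0,0,0.877],"gripper":0.59},{"delta_pos":[0,1,0.7],"rotation":[0,0,0.877],"gripper":0.59}]'
python3 -m crank '[{"delta_pos":[0.1,0.5,0],"rotation":[0,0,0],"gripper":0.59},{"delta_pos":[0.2,1,0],"rotation":[0,0,0],"gripper":0.59},{"delta_pos":[0.2,1,0],"rotation":[0,0,0],"gripper":0.59},{"delta_pos":[0.2,1,0],"rotation":[0,0,0],"gripper":0.59}]'
```

```text
time_s: 7.5
tcp_pos: [0.4685, -0.3224, 0.1666]
ee_rot: [[0.938, 0.347, 0.004], [0.347, -0.938, -0.005], [0.002, 0.006, -1.0]]
wrist_force: [0.0, -0.2, -0.3]
gripper_width: 0.0
finger_force: 0.0
time_s: 8.75
tcp_pos: [0.4662, -0.2005, 0.2461]
ee_rot: [[-0.159, 0.987, -0.003], [0.987, 0.159, 0.002], [0.002, -0.003, -1.0]]
wrist_force: [-0.1, 0.5, -0.1]
gripper_width: 0.592
finger_force: 0.0
time_s: 9.25
tcp_pos: [0.4911, -0.0811, 0.247]
ee_rot: [[-0.16, 0.987, -0.001], [0.987, 0.16, -0.0], [-0.0, -0.001, -1.0]]
wrist_force: [-0.1, -0.3, 0.6]
gripper_width: 0.589
finger_force: 0.0
```

```bash
python3 -m crank '[{"delta_pos":[0.17,0.46,0],"rotation":[0,0,0],"gripper":0.59},{"delta_pos":[0.34,0.93,-0.2],"rotation":[0,0,0],"gripper":0.59},{"delta_pos":[0.34,0.93,-0.5],"rotation":[0,0,0],"gripper":0.59},{"delta_pos":[0.34,0.93,-0.5],"rotation":[0,0,0],"gripper":0.59},{"delta_pos":[0.34,0.93,-0.5],"rotation":[0,0,0],"gripper":0.59}]'
python3 -c "
from h import *
S=cam('side');T=cam('top');cv2.imwrite('pics/g1.png',np.hstack([cv2.resize(S[0][130:240,220:330,::-1],(400,400),interpolation=2),cv2.resize(T[0][130:240,190:300,::-1],(400,400),interpolation=2)]))"
```

```text
time_s: 9.88
tcp_pos: [0.5328, 0.0289, 0.1881]
ee_rot: [[-0.157, 0.988, 0.001], [0.988, 0.157, -0.0], [-0.001, 0.001, -1.0]]
wrist_force: [0.3, 0.7, 0.1]
gripper_width: 0.591
finger_force: 0.0
```

View pics/g1.png

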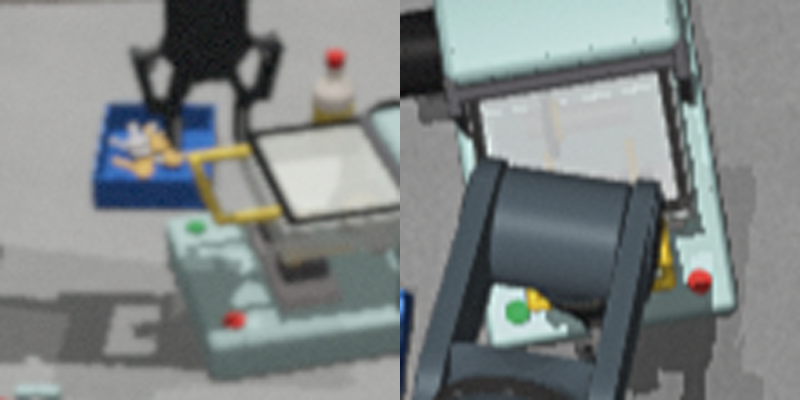

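The fingertips, at (175,130) and (243,130) in the side half, straddle the bar. I'll descend and close.

```bash
python3 -m crank '[{"delta_pos":[0,0,-0.12],"rotation":[0,0,0],"gripper":0.59},{"delta_pos":[0,0,-0.25],"rotation":[0,0,0],"gripper":0.59},{"delta_pos":[0,0,-0.38],"rotation":[0,0,0],"gripper":0.59},{"delta_pos":[0,0,-0.51],"rotation":[0,0,0],"gripper":0.59},{"delta_pos":[0,0,-0.51],"rotation":[0,0,0],"gripper":0.59}]'
python3 -m crank '[{"delta_pos":[0,0,0],"rotation":[0,0,0],"gripper":0.4},{"delta_pos":[0,0,0],"rotation":[0,0,0],"gripper":0.25},{"delta_pos":[0,0,0],"rotation":[0,0,0],"gripper":0.1},{"delta_pos":[0,0,0],"rotation":[0,0,0],"gripper":0},{"delta_pos":[0,0,0],"rotation":[0,0,0],"gripper":0},{"delta_pos":[0,0,0],"rotation":[0,0,0],"gripper":0},{"delta_pos":[0,0,0],"rotation":[0,0,0],"gripper":0},{"delta_pos":[0,0,0],"rotation":[0,0,0],"gripper":0}]' 60
```

```text
time_s: 10.6
tcp_pos: [0.5309, 0.0308, 0.1245]
ee_rot: [[-0.16, 0.987, -0.004], [0.987, 0.16, 0.001], [0.001, -0.004, -1.0]]
wrist_force: [-0.3, -0.0, 0.7]
gripper_width: 0.589
finger_force: 0.0
time_s: 11.6
tcp_pos: [0.5309, 0.0303, 0.1269]
ee_rot: [[-0.16, 0.987, -0.002], [0.987, 0.16, -0.0], [-0.0, -0.002, -1.0]]
wrist_force: [-3.7, -1.7, 5.9]
gripper_width: 0.114
finger_force: 58.6
```

The bar is gripped. I'll swing it up along its arc with the tool vertical, since the guard slopes down and away from the hand.

```bash
python3 -m crank '[{"delta_pos":[0.006,0.001,0.13],"rotation":[0,0,0],"gripper":0},{"delta_pos":[0.022,0.004,0.26],"rotation":[0,0,0],"gripper":0},{"delta_pos":[0.05,0.008,0.39],"rotation":[0,0,0],"gripper":0},{"delta_pos":[0.09,0.015,0.51],"rotation":[0,0,0],"gripper":0},{"delta_pos":[0.14,0.023,0.63],"rotation":[0,0,0],"gripper":0},{"delta_pos":[0.2,0.032,0.75],"rotation":[0,0,0],"gripper":0},{"delta_pos":[0.27,0.044,0.86],"rotation":[0,0,0],"gripper":0},{"delta_pos":[0.346,0.056,0.964],"rotation":[0,0,0],"gripper":0},{"delta_pos":[0.346,0.056,0.964],"rotation":[0,0,0],"gripper":0},{"delta_pos":[0.346,0.056,0.964],"rotation":[0,0,0],"gripper":0}]' 70
```

```text
time_s: 12.85
tcp_pos: [0.5684, 0.0364, 0.2411]
ee_rot: [[-0.161, 0.987, -0.013], [0.987, 0.161, -0.002], [-0.0, -0.013, -1.0]]
wrist_force: [-9.3, -3.0, 2.4]
gripper_width: 0.112
finger_force: 68.5
```

```bash
python3 -m crank '[{"delta_pos":[0.03,0.005,0.05],"rotation":[0,0,0],"gripper":0},{"delta_pos":[0.075,0.012,0.1],"rotation":[0,0,0],"gripper":0},{"delta_pos":[0.12,0.02,0.145],"rotation":[0,0,0],"gripper":0},{"delta_pos":[0.165,0.027,0.185],"rotation":[0,0,0],"gripper":0},{"delta_pos":[0.165,0.027,0.185],"rotation":[0,0,0],"gripper":0},{"delta_pos":[0.165,0.027,0.185],"rotation":[0,0,0],"gripper":0},{"delta_pos":[0.165,0.027,0.185],"rotation":[0,0,0],"gripper":0},{"delta_pos":[0.165,0.027,0.185],"rotation":[0,0,0],"gripper":0}]' 
python3 -c "
from h import *
s=observe();print(s['tcp_pos'],s['wrist_force'])
S=cam('side');T=cam('top');cv2.imwrite('pics/g2.png',np.hstack([cv2.resize(S[0][110:230,220:370,::-1],(750,600),interpolation=2)]))
for z in (0,):
  for n,C in (('side',S),('top',T)):
    for k in ('guard_handle','guard_hinge'): print(n,k,[(round(r['conf'],2),r['location']) for r in pinpoint(k,n)])
h=np.array([.7095,.0590,.145]);e=np.array([.987,.16,0])
for a in (46,48,50,52,54):
  t=np.radians(a);p=h+.18*(-np.cos(t)*e+np.array([0,0,np.sin(t)]));print(a,p,proj(S,p),[proj(S,p+q*np.array([-.16,.987,0])*.055) for q in(1,-1)])
print(proj(S,h))
"
```

```text
time_s: 13.85
tcp_pos: [0.5892, 0.0397, 0.2648]
ee_rot: [[-0.16, 0.987, -0.009], [0.987, 0.16, -0.002], [-0.001, -0.01, -1.0]]
wrist_force: [-10.0, -3.0, 8.1]
gripper_width: 0.107
finger_force: 68.4
[0.58921773 0.0396807  0.26476878] [-9.98287976 -2.96501068  8.09635566]
side guard_handle [(0.92, [294.0, 145.4])]
side guard_hinge [(0.56, [326.0, 175.0])]
top guard_handle []
top guard_hinge [(0.59, [232.9, 153.2])]
46 [0.58608699 0.03899384 0.27448116] [292.62555182 145.78487137] [array([288.32202673, 138.29858472]), array([297.23367223, 153.80102315])]
48 [0.59062226 0.03972904 0.27876607] [294.02758556 144.43059353] [array([289.67186908, 136.97905014]), array([298.6920357 , 152.41030314])]
50 [0.59530235 0.04048772 0.282888  ] [295.47630623 143.11313457] [array([291.06712995, 135.6959135 ]), array([300.19842462, 151.05679427])]
52 [0.60012158 0.04126895 0.28684194] [296.96969563 141.83463816] [array([292.50587539, 134.45124726]), array([301.75072899, 149.74271608])]
54 [0.60507407 0.04207178 0.29062306] [298.50563958 140.59719164] [array([293.98607961, 133.24706825]), array([303.34673842, 148.47023106])]
[326.5821901  175.12219146]
```

View pics/g2.png

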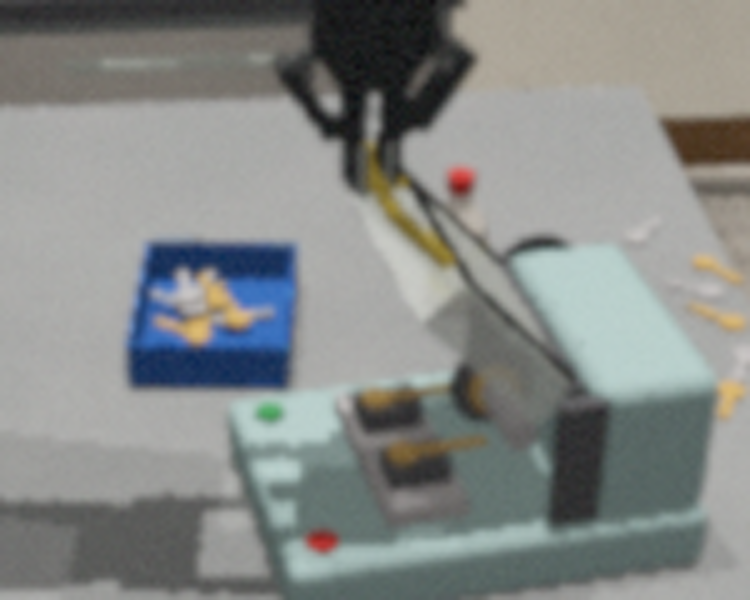

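The side view shows the guard held open, with the bar between the fingers at crop position (375,155). The x and z readings disagree slightly (48° against 50°), so I'll fit the handle outline in the images.

```bash
cat > fit.py <<'E'
from h import *
from scipy.optimize import minimize
S=cam('side');T=cam('top')
def yel(img,box):
    hsv=cv2.cvtColor(img,cv2.COLOR_RGB2HSV); m=cv2.inRange(hsv,(17,110,60),(36,255,255))
    o=np.zeros_like(m);x0,y0,x1,y1=box;o[y0:y1,x0:x1]=m[y0:y1,x0:x1];return o>0
rd=lambda f:cv2.imread(f)[:,:,::-1].copy()
def pts(X,Y,yaw,th,arm=.128):
    h=np.array([X,Y,.145]);e=np.array([np.cos(yaw),np.sin(yaw),0]);u=np.array([-e[1],e[0],0])
    d=-np.cos(th)*e+np.array([0,0,np.sin(th)])
    return [h+arm*d+.055*u,h+.18*d+.055*u,h+.18*d-.055*u,h+arm*d-.055*u]
def render(C,P,off):
    k=8;im=np.zeros((420*k//2,560*k//2),np.uint8);k=4
    q=np.array([proj(C,p)+off for p in P]); depth=np.mean([(C[2]@p+C[3])[2] for p in P])
    w=max(1,int(round(.012*C[1][0,0]/depth*k)))
    cv2.polylines(im,[np.int32(np.round((q+.5)*k*16))],False,255,w,shift=4)
    return cv2.resize(im,(560,420),interpolation=cv2.INTER_AREA)/255.
def cost(C,img,y,P,off):
    m=render(C,P,off);dark=img.max(2)<60
    m=np.where(dark&~y,0,m); return np.abs(m-y).sum()/y.sum()
S0,T0=rd('pics/side1.png'),rd('pics/top1.png')
ys0=yel(S0,(268,165,300,196));yt0=yel(T0,(215,180,280,222));ys1=yel(S[0],(285,130,315,166))
print(ys0.sum(),yt0.sum(),ys1.sum())
f=lambda v:cost(T,T0,yt0,pts(v[0],v[1],v[2],0),0)+cost(S,S0,ys0,pts(v[0],v[1],v[2],0),np.array(v[3:5]))
x0=np.array([.7095,.059,.16,0,0]);sim=np.vstack([x0]+[x0+d for d in np.diag([.006,.006,.04,2,2])])
r=minimize(f,x0,method='Nelder-Mead',options=dict(initial_simplex=sim,maxiter=300));v=r.x;print(v,r.fun,np.degrees(v[2]))
for o in (v[3:5],np.zeros(2)):
    print([(a,round(cost(S,S[0],ys1,pts(v[0],v[1],v[2],np.radians(a)),o),3)) for a in range(42,58)])
E
python3 fit.py
```

```text
122 258 73
[ 0.70862447  0.06088339  0.17048964  0.04396329 -0.31277925] 0.8489358839227645 9.76833692923863
[(42, np.float64(3.012)), (43, np.float64(2.899)), (44, np.float64(2.749)), (45, np.float64(2.306)), (46, np.float64(1.736)), (47, np.float64(1.344)), (48, np.float64(1.175)), (49, np.float64(1.266)), (50, np.float64(1.768)), (51, np.float64(2.359)), (52, np.float64(2.658)), (53, np.float64(2.872)), (54, np.float64(2.892)), (55, np.float64(2.852)), (56, np.float64(2.818)), (57, np.float64(2.729))]
[(42, np.float64(3.04)), (43, np.float64(2.927)), (44, np.float64(2.794)), (45, np.float64(2.459)), (46, np.float64(1.895)), (47, np.float64(1.422)), (48, np.float64(1.212)), (49, np.float64(1.209)), (50, np.float64(1.644)), (51, np.float64(2.192)), (52, np.float64(2.617)), (53, np.float64(2.799)), (54, np.float64(2.885)), (55, np.float64(2.891)), (56, np.float64(2.825)), (57, np.float64(2.757))]
```

Vision and the x travel both give about 48.2°, so the bar slid a little in the pads. I'll nudge it about 1.8° further.

```bash
python3 -m crank '[{"delta_pos":[0.015,0.002,0.02],"rotation":[0,0,0],"gripper":0},{"delta_pos":[0.03,0.005,0.04],"rotation":[0,0,0],"gripper":0},{"delta_pos":[0.03,0.005,0.04],"rotation":[0,0,0],"gripper":0},{"delta_pos":[0.03,0.005,0.04],"rotation":[0,0,0],"gripper":0},{"delta_pos":[0.03,0.005,0.04],"rotation":[0,0,0],"gripper":0}]'; python3 fit.py
```

```text
time_s: 14.88
tcp_pos: [0.5936, 0.0404, 0.2688]
ee_rot: [[-0.16, 0.987, -0.008], [0.987, 0.16, -0.002], [-0.0, -0.008, -1.0]]
wrist_force: [-7.7, -2.6, 3.9]
gripper_width: 0.109
finger_force: 68.5
122 258 72
[ 0.70862447  0.06088339  0.17048964  0.04396329 -0.31277925] 0.8489358839227645 9.76833692923863
[(42, np.float64(3.442)), (43, np.float64(3.292)), (44, np.float64(3.12)), (45, np.float64(2.94)), (46, np.float64(2.729)), (47, np.float64(2.221)), (48, np.float64(1.685)), (49, np.float64(1.304)), (50, np.float64(1.094)), (51, np.float64(1.241)), (52, np.float64(1.8)), (53, np.float64(2.362)), (54, np.float64(2.714)), (55, np.float64(2.871)), (56, np.float64(2.915)), (57, np.float64(2.864))]
[(42, np.float64(3.488)), (43, np.float64(3.354)), (44, np.float64(3.193)), (45, np.float64(2.995)), (46, np.float64(2.798)), (47, np.float64(2.374)), (48, np.float64(1.793)), (49, np.float64(1.397)), (50, np.float64(1.151)), (51, np.float64(1.111)), (52, np.float64(1.668)), (53, np.float64(2.218)), (54, np.float64(2.637)), (55, np.float64(2.861)), (56, np.float64(2.906)), (57, np.float64(2.88))]
```

```bash
python3 -c "
from rig import *
print(job_done())"
```

```text
the job is handed in; nothing more can be done
None
```

I pressed the smallest pedal to its stop, held it there about 1.7 s and released it (I didn't check a picture of it back up), then raised the guard to about 50° by image fit and handed the job in with the handle still gripped.

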